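Hang the blue pail on the twin hook

ROBOT

A 6-joint arm with a two-finger parallel gripper is mounted at the origin on a cart in front of the work surface, level with it; the furniture and walls round the work are solid. World frame = base frame: x ahead of the robot, y to its left, z up, the work surface at z = 0. Lengths are in m, angles in rad, forces in N, time in s.
With the tool pointing down it reaches from about 0.375 to 0.9 m from the base axis. Payload 3.1 kg.
Tool frame: the origin (TCP) lies on the front face of the gripper's body, between the roots of the fingers; the fingertips stand 70 mm ahead of it and the grasp point (between the pads) lies 51 mm ahead of it; z points along the fingers, y is the line along which they close (so a half turn about z gives the same grasp; the last joint's range is limited). The gripper opens to 87 mm and grips with 3 to 60 N. Pads are 19 mm wide; open, the fingers measure 117 mm over their backs; the gripper's body (75 mm by 190 mm) begins 51 mm behind the grasp point.
Start: joints at [1.054, 0.527, 1.433, -0, 1.181, -0.178], TCP at [0.208, 0.589, 0.292] pointing down, gripper open.
Joint ranges: [-3.08, 3.08], [-0.75, 2.2], [0.22, 2.44], [-1.43, 4.57], [0, 2.65], [-2.85, 2.85]. Speed limits (rad/s): [2.79, 2.79, 3.14, 3.14, 3.14, 3.14].

INTERFACE

Orientations are given as a unit quaternion [x, y, z, w].
In Python, from rig import robot, cams, ticket gives the robot as it stands. The module is installed in compiled form; this text tells all that it offers.
- The arm moves only by the shell command python3 -m crank 'ROWS' [FORCE]. ROWS is JSON, a list of rows, each a list of 7 numbers: the shift along the tool's x, y, z in cm, then the turn, a rotation vector about the tool's x, y, z in rad, then the closure, from 0 (fully open) to 1 (shut). A call has 1 to 5 rows; each row shifts and turns the commanded pose from where the row before left it, along the tool's axes as they then stand; what a row does not reach is not made up. A row lasts 1/8 s, in which the tool goes at most 62.5 mm and 10.7 degrees, less where a joint would pass 70% of its speed; a pose out of reach is approached as far as the arm can. A call is refused whole if a number of a shift passes 6.25 or a number of a turn 0.188, either way. A call with a gripper value outside its range is refused whole. The fingers move at their own pace and stop on an object; FORCE is the grip in N (left out, the last holds). Time passes only in rows, so rows that do not move let the fingers close. It gives the time, the measured TCP pose, the force, the opening and the grip force at its end, in the units of the state.
- robot.get_obs(): the state, without advancing time (a new reading comes with each control period).
- cams.camera(name): name is "side" or "top" or "wrist"; returns the picture (480x640x3 uint8, red, green, blue); there is no depth.
- cams.camera_info(name): a dict with "intrinsics" (3x3 intrinsics, pixels), "dist" ([k1, k2, p1, p2, k3] as OpenCV has them; the pictures are not rectified), "pose" (4x4, takes a point from camera to world coordinates). Camera axes: x right, y down, z forward; pixel columns grow to the right and rows downward; lengths in m; the calibration is good to about 2 mm. A picture is of the moment at which its call begins: read the wrist's pose just before it. camera_info takes no time and is no camera call; for the wrist camera it gives the pose at the moment of the call.
- ticket.hand_in(): hands the job in; it is judged then, once.
The state is a dict: "time": time; "q": joint angles; "joint_velocities": joint speeds; "joint_torque": joint torques, N m; "position": TCP position; "tool_rot": TCP orientation; "ft_force": force on the tool from outside, world axes, zero at the start; "moment": the same for the moment, N m; "grip_width": finger opening in m; "grip_force": force on a finger pad.
Only numpy, scipy, OpenCV 4.12 (cv2) and the standard library are available. Lean on these libraries where they do the work, as an engineer would, in place of code of your own. Each camera call takes 0.05 s, during which the arm holds its last target. There are 200 camera calls.

TASK

Clear the drilling space: with the blue pail standing on the worktop, swing its folded-down bail handle upright, then lift the pail by the bail and hang it on the stand so that the bail lies in the hollows of both hook prongs. Do not tip the pail over or disturb the yellow one; let go and leave the blue pail hanging still.

Things in the scene. Friction and masses are not known exactly. Their poses are not given: they have to be found in the camera images.
- blue_pail: Empty round blue pail, 0.35 kg, 85 mm high, 84 mm across the foot, 109 mm over the rim. Origin: centre of its underside, z up. Its bail (swing handle) pivots 72 mm up on ears at the pail's y = -62 and +62 mm; the hinge line is along y through the pail's centre line. At the start the bail is folded to the -x side (roughly towards the robot), its cross bar about 20 mm clear of the rim.
- blue_bail_grip (a point): Middle of the blue pail's bail bar, on its axis: centre of a pale wooden sleeve, 12 mm thick, 40 mm long; beside it the bar is bare 6 mm wire. The bail is a U: arms 82 mm long from the hinge line, 124 mm apart, joined by this straight bar (along y). Upright, the bar is 154 mm above the pail's underside. The point turns with the bail: y along the bar, -x from hinge to bar.
- blue_bail (a joint): Angle of the blue pail's bail, rad: 0 = folded level to the pail's -x side, 1.571 = upright, 3.14 = level on the +x side. Starts at 0.05 to 0.35. The stiff pivots (0.025 N m) keep it where it is left; it turns under about 0.5 N at the bar. While it is low, lift the bar from below: a level push only jams it and shoves the pail.
- hook_seat (a point): Rest place of the bar's axis on the fixed steel hook stand: midway between its two prongs, 232 mm above the worktop; z up, -x the way the prongs point (roughly to the robot). Prongs: 8 mm rods at y = -40 and +40 mm with a flat hollow 30 mm long in x, centred here; at -x they turn up to red ball tips, tops 26 mm above the point; at +x they rise 30 mm to a cross bar on a 20 mm post, 100 mm away.
- yellow_pail: Bystander: a yellow pail of the same shape as the blue one, its bail folded too. Origin: centre of its underside. To be left where it stands.

How it is judged:
By the outcome, as a careful person would: the job done as asked, in the order asked, and still so for the second after the job is handed in, with the robot touching nothing.
It also fails if it takes over 72 s, if anything falls off the work surface, if the arm or the gripper's body presses on something with over 40 N, if the wrist force passes 120 N, or if a joint passes its speed limit or range.

## Working session

There is one attempt and no reset: what is moved stays moved. The work goes in short steps, Python scripts to look and compute and a shell command to move; the robot and the scene stay as the last step left them, time stands still between calls to the robot, and variables do not carry over. Pictures are saved under pics/ and viewed, at most 10 in all, crops included, and the job is handed in when it is done.

```bash
mkdir -p pics
python3 - <<'E'
from rig import robot,cams
import cv2,numpy as np
np.set_printoptions(precision=4,suppress=True)
o=robot.get_obs();print(o['position'],o['tool_rot'],o['time'])
for n in ['side','top']:
    i=cams.camera_info(n);print(n,i['intrinsics'],i['dist'],i['pose'])
    cv2.imwrite(f'pics/{n}0.png',cams.camera(n)[:,:,::-1])
E
```

```text
[0.2074 0.5889 0.2913] [ 0.1686  0.9857 -0.001  -0.0004] 0.0
side [[557.3371   0.     318.0604]
 [  0.     557.3371 255.2771]
 [  0.       0.       1.    ]] [-0.0499  0.      0.      0.      0.    ] [[-0.9998 -0.0146  0.0128  0.5504]
 [-0.0193  0.6768 -0.736   0.6836]
 [ 0.0021 -0.7361 -0.6769  0.7826]
 [ 0.      0.      0.      1.    ]]
top [[477.8462   0.     315.7245]
 [  0.     477.8462 236.0187]
 [  0.       0.       1.    ]] [-0.0225  0.      0.      0.      0.    ] [[ 0.0849 -0.9721  0.2186  0.3965]
 [-0.9964 -0.0815  0.0246 -0.0232]
 [-0.0061 -0.2199 -0.9755  0.9682]
 [ 0.      0.      0.      1.    ]]
```

View pics/side0.png

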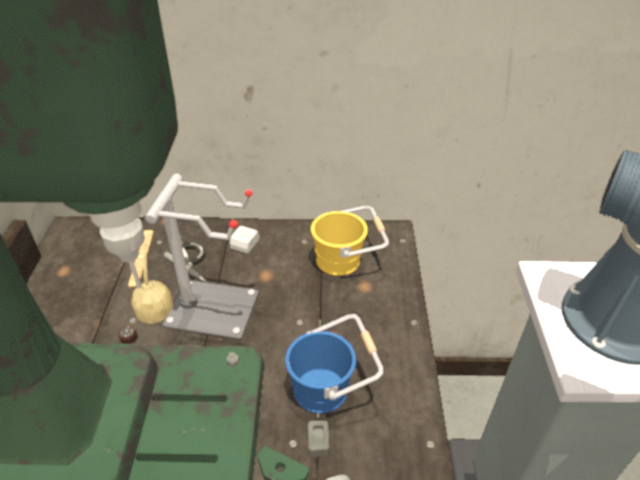

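View pics/top0.png

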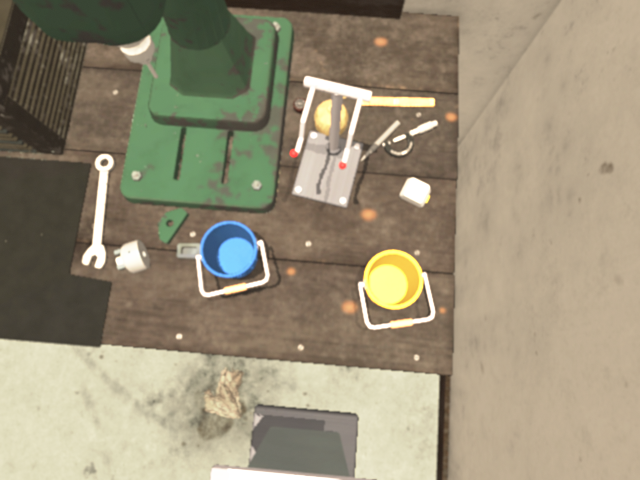

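The side view shows the blue pail at about (321,370) with its sleeve at (370,342), and the red tips at (248,193) and (234,224). The top view shows the blue rim centre at (229,250), its sleeve at (235,289), and the red tips at (294,154) and (342,166). The drill chuck is at about (140,48) in top and (125,240) in side.

```bash
cat > h.py <<'E'
from rig import robot,cams
import cv2,numpy as np
np.set_printoptions(precision=4,suppress=True)
def ray(n,p,info=None):
    i=info or cams.camera_info(n);u=cv2.undistortPoints(np.array(p,float).reshape(-1,1,2),np.array(i['intrinsics']),np.array(i['dist'])).reshape(-1,2)
    T=np.array(i['pose']);d=np.c_[u,np.ones(len(u))]@T[:3,:3].T
    return T[:3,3],d/np.linalg.norm(d,axis=1)[:,None]
def plane(n,p,z):
    o,d=ray(n,p);return o+d*((z-o[2])/d[:,2])[:,None]
def tri(p1,p2,n1='side',n2='top'):
    A=np.zeros((3,3));b=np.zeros(3);L=[]
    for n,p in((n1,p1),(n2,p2)):
        o,d=ray(n,[p]);d=d[0];M=np.eye(3)-np.outer(d,d);A+=M;b+=M@o;L.append((M,o))
    x=np.linalg.solve(A,b);return x,[1e3*np.linalg.norm(M@(x-o)) for M,o in L]
def blobs(im,lo,hi,amin=8):
    m=cv2.inRange(cv2.cvtColor(im,cv2.COLOR_RGB2HSV),lo,hi)
    cs=cv2.findContours(m,cv2.RETR_EXTERNAL,cv2.CHAIN_APPROX_NONE)[0]
    return sorted([c for c in cs if cv2.contourArea(c)>=amin],key=cv2.contourArea,reverse=True)
def cen(c):
    M=cv2.moments(c);return np.array([M['m10'],M['m01']])/M['m00']
E
python3 - <<'E'
from h import *
im={n:cv2.imread(f'pics/{n}0.png')[:,:,::-1].copy() for n in('side','top')}
for n in im:
    for k,lo,hi in(('red',(0,190,100),(5,255,255)),('red2',(174,190,100),(180,255,255)),('wood',(10,90,190),(22,200,255)),('blue',(100,120,60),(120,255,255)),('yel',(22,150,120),(30,255,255))):
        for c in blobs(im[n],lo,hi)[:6]: print(n,k,cen(c),cv2.contourArea(c),cv2.minAreaRect(c))
c=blobs(im['top'],(100,120,60),(120,255,255))[0]
P=plane('top',c.reshape(-1,2),.083);print('blue',cv2.minEnclosingCircle((P[:,:2]*1e3).astype(np.float32)))
print('chuck',tri((125,240),(140,48)))
print(im['top'][289,228:245],im['side'][342,364:376])
E
```

```text
side wood [149.2462 292.6756] 1243.5 ((150.5, 275.5), (91.0, 37.0), 90.0)
side wood [338.8983 228.2492] 1032.0 ((338.5, 228.0), (28.0, 47.0), 90.0)
side wood [337.239  261.7825] 611.5 ((332.4827575683594, 259.7930908203125), (50.50913619995117, 26.74013328552246), 21.801410675048828)
side wood [354.7358 246.761 ] 26.5 ((356.77313232421875, 245.7584991455078), (6.076343536376953, 14.317822456359863), 65.224853515625)
side wood [130.697  280.4773] 22.0 ((131.5, 279.5), (7.0, 13.0), 0.0)
side wood [365.2883 342.2523] 18.5 ((365.4072265625, 342.541259765625), (21.01766586303711, 1.726088523864746), 66.03751373291016)
side blue [319.1407 368.4557] 3830.5 ((323.41839599609375, 370.9228210449219), (79.6563720703125, 68.02377319335938), 74.35775756835938)
side yel [338.8432 228.4938] 1191.5 ((339.0, 228.5), (31.0, 50.0), 90.0)
side yel [340.0109 265.8009] 259.5 ((341.5, 265.5), (17.0, 31.0), 90.0)
side yel [325.7045 245.4015] 44.0 ((325.2766418457031, 246.16375732421875), (27.99057388305664, 8.612483978271484), 23.498565673828125)
side yel [358.0698 243.    ] 21.5 ((360.5235290527344, 241.69
[... 1151 characters left out ...]
180908203125, 276.9469299316406), (52.52879333496094, 45.240264892578125), 42.397438049316406)
blue ((554.7333984375, 160.12091064453125), 57.11378860473633)
chuck (array([0.7614, 0.249 , 0.4013]), [np.float64(0.9949082871369205), np.float64(0.9949082871368102)])
[[255 255 243]
 [255 255 244]
 [255 255 245]
 [255 255 245]
 [255 255 242]
 [255 255 237]
 [255 255 237]
 [255 255 240]
 [255 255 240]
 [255 255 237]
 [255 255 234]
 [255 255 229]
 [255 255 223]
 [255 255 215]
 [255 255 204]
 [255 255 188]
 [255 251 171]] [[182 148 110]
 [224 187 139]
 [255 215 162]
 [255 235 183]
 [255 246 192]
 [255 251 199]
 [255 251 198]
 [255 240 187]
 [255 215 164]
 [204 169 127]
 [145 123  98]
 [122 109  92]]
```

Run:
```python
from h import *
im={n:cv2.imread(f'pics/{n}0.png') for n in('side','top')}
C=lambda n,x,y,w=100,h=75:cv2.resize(im[n][y:y+h,x:x+w],(400,300),interpolation=cv2.INTER_CUBIC)
cv2.imwrite('pics/crop1.png',np.vstack([np.hstack([C('top',185,222),C('top',275,100)]),np.hstack([C('side',285,310),C('side',170,165)])]))
```

```text
(no output)
```

View pics/crop1.png

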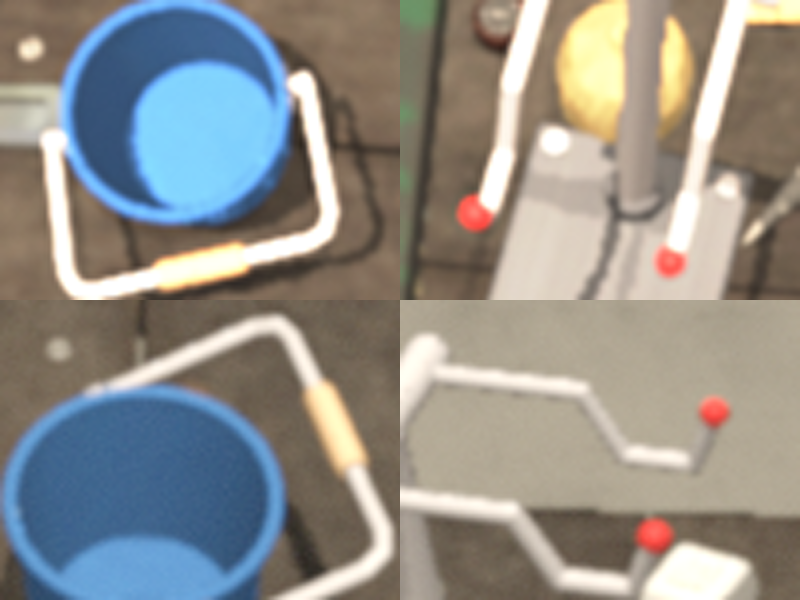

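The crops give the sleeve in top at about (235.5,288.8) and in side at (368.8,341.8). The blue ears in top are at (198.8,257.5) and (260,242.5). The near tip is top (293.8,153.3) / side (233.8,223.8), and the far tip is top (342.5,165.5) / side (248.5,192.8).

Run:
```python
from h import *
print('sleeve',tri((368.75,341.75),(235.5,288.75)))
a,b=tri((364.5,331.25),(247,286.25)),tri((373,352),(224.5,291));print('ends',a,b)
d=b[0]-a[0];print('baryaw',np.arctan2(-d[0],d[1]))
e=plane('top',[(198.75,257.5),(260,242.5)],.073);print('ears',e,e.mean(0),np.arctan2(-(e[0]-e[1])[0],(e[0]-e[1])[1]),np.linalg.norm(e[0]-e[1]))
b=plane('top',[(204.5,294.5),(266.25,280.75)],.09);d=b[0]-b[1];print('bar',b,np.arctan2(-d[0],d[1]))
l,r=tri((233.75,223.75),(293.75,153.25)),tri((248.5,192.75),(342.5,165.5));print(l,r)
m=(l[0]+r[0])/2;d=l[0]-r[0];y=np.arctan2(-d[0],d[1]);print('tips mid',m,'yaw',y,np.linalg.norm(d))
# hollow centre from side px at z=.232-.007
print('hollow side',plane('side',[(210.75,234.5),(227.5,237)],.228))
print('hollow ends top',plane('top',[(400/4+0,0)],.228)[:0])
p=plane('top',[(275+108/4,100+90/4),(275+105/4,100+150/4),(275+125/4,100+20/4),(275+702/4-100,100+130/4),(275+285/4,100+200/4)],.23);print(p)
```

```text
sleeve (array([0.4808, 0.1363, 0.0982]), [np.float64(0.10324764825787384), np.float64(0.10324764825786435)])
ends (array([0.4869, 0.1158, 0.0989]), [np.float64(0.33627346099011185), np.float64(0.3362734609899623)]) (array([0.4751, 0.1559, 0.098 ]), [np.float64(0.02305008108048233), np.float64(0.023050081080420712)])
baryaw 0.28463121167107436
ears [[0.5366 0.2181 0.073 ]
 [0.5755 0.1048 0.073 ]] [0.556  0.1615 0.073 ] 0.3302432809580412 0.11982060133613905
bar [[0.4663 0.1935 0.09  ]
 [0.5012 0.0829 0.09  ]] 0.30571277251239587
(array([0.6882, 0.0414, 0.2537]), [np.float64(0.4017072032445031), np.float64(0.4017072032446225)]) (array([ 0.6746, -0.0377,  0.253 ]), [np.float64(0.008786633570259043), np.float64(0.008786633570256608)])
tips mid [0.6814 0.0018 0.2534] yaw -0.17010319948005337 0.08024826128751172
hollow side [[0.7264 0.037  0.228 ]
 [0.6998 0.0423 0.228 ]]
hollow ends top []
[[ 0.7543  0.035   0.23  ]
 [ 0.7272  0.0337  0.23  ]
 [ 0.7869  0.0307  0.23  ]
 [ 0.7429 -0.0472  0.23  ]
 [ 0.7112 -0.0424  0.23  ]]
```

```bash
cat >> h.py <<'E'
from scipy.spatial.transform import Rotation as Ro
def go(pos,yaw,tilt=0):
    "shift (cm, tool axes now) and turn to reach TCP pos, tool y at heading yaw, pointing down"
    o=robot.get_obs();R=Ro.from_quat(o['tool_rot'])
    T=Ro.from_matrix(np.array([[-np.sin(yaw),np.cos(yaw),0],[np.cos(yaw),np.sin(yaw),0],[0,0,-1]]).T)
    d=np.array(pos)-o['position']
    print('t',o['time'],'pos',np.array(o['position']),'w',o['grip_width'],'F',np.array(o['ft_force']),'gf',o['grip_force'])
    print('shift now',R.inv().apply(d)*100,'turn',(R.inv()*T).as_rotvec(),'shift after turn',T.inv().apply(d)*100)
E
python3 -c "
from h import *
go([.481,.1365,.20],.305)"
python3 -m crank '[[0,0,0,0,0,0.185,0.6],[0,0,0,0,0,0.185,0.6],[0,0,0,0,0,0.185,0.6],[0,0,0,0,0,0.185,0.6],[0,0,0,0,0,0.185,0.6]]'
python3 -c "
from h import *
go([.481,.1365,.20],.305)"
```

```text
t 0.1 pos [0.2074 0.589  0.2914] w 0.08721726745883737 F [-1.1745  0.8479  1.087 ] gf 0.0
shift now [-40.8445 -33.5669   9.1898] turn [-0.002   0.0006  0.927 ] shift after turn [-51.3768  12.5058   9.1378]
time: 0.72
position: [0.2075, 0.5892, 0.2917]
tool_rot: [0.593, 0.805, -0.001, 0.0]
ft_force: [-0.2, -0.6, -0.8]
grip_width: 0.045
grip_force: 0.0
t 0.725 pos [0.2075 0.5892 0.2917] w 0.04500325586625145 F [-0.2252 -0.6131 -0.8101] gf 0.0
shift now [-51.3288  12.7124   9.2012] turn [-0.0009  0.0009 -0.0041] shift after turn [-51.389   12.4925   9.1666]
```

```bash
python3 -m crank '[[-4,1,0,0,0,0,0.62],[-4,1,0,0,0,0,0.62],[-4,1,0,0,0,0,0.62],[-4,1,0,0,0,0,0.62],[-4,1,0,0,0,0,0.62]]' >/dev/null
python3 -m crank '[[-4,1,0,0,0,0,0.62],[-4,1,0,0,0,0,0.62],[-4,1,0,0,0,0,0.62],[-4,1,1,0,0,0,0.62],[-4,1,1,0,0,0,0.62]]' >/dev/null
python3 -m crank '[[-4,1,1,0,0,0,0.62],[-4,1,1,0,0,0,0.62],[-3.3,0.5,1,0,0,0,0.62],[0,0,0,0,0,0,0.62]]'
python3 - <<'E'
from h import *
go([.481,.1365,.20],.305)
i=cams.camera_info('wrist');print(i['pose'])
cv2.imwrite('pics/w1.png',cams.camera('wrist')[:,:,::-1])
E
```

```text
time: 2.48
position: [0.4826, 0.1364, 0.2413]
tool_rot: [0.592, 0.806, -0.001, -0.001]
ft_force: [0.3, -0.1, 0.3]
grip_width: 0.0331
grip_force: 0.0
t 2.475 pos [0.4826 0.1364 0.2413] w 0.03310641173669084 F [ 0.2869 -0.137   0.2861] gf 0.0
shift now [ 0.0549 -0.1388  4.1334] turn [-0.0015 -0.0002 -0.0017] shift after turn [ 0.0559 -0.1449  4.1332]
[[ 0.9546  0.2841  0.0892  0.4564]
 [ 0.2978 -0.9089 -0.292   0.2176]
 [-0.0019  0.3053 -0.9523  0.3342]
 [ 0.      0.      0.      1.    ]]
```

View pics/w1.png

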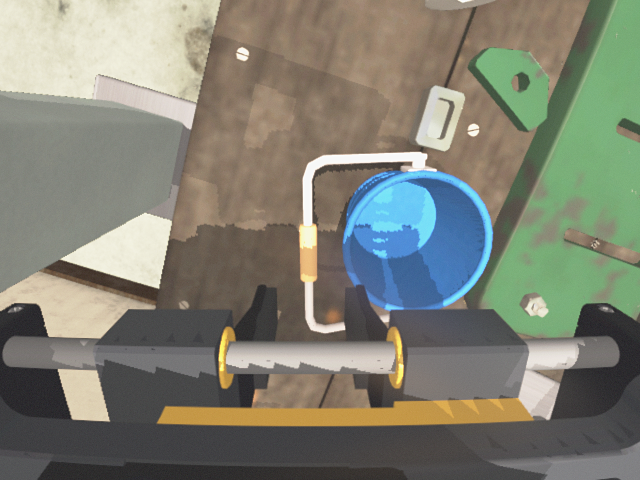

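The wrist view shows the sleeve centred at about (308,252), running vertically from 225 to 281, centred between the two fingertips at x of about 270 and 350.

Run:
```python
from h import *
print(plane('wrist',[(308,252),(308,225),(309,281),(314,163),(313,322)],.098))
for z in(.092,.104):print(plane('wrist',[(308,252)],z))
```

```text
[[0.4783 0.1389 0.098 ]
 [0.4726 0.1571 0.098 ]
 [0.4853 0.1186 0.098 ]
 [0.4642 0.197  0.098 ]
 [0.4978 0.0884 0.098 ]]
[[0.4789 0.1369 0.092 ]]
[[0.4777 0.1409 0.104 ]]
```

```bash
python3 -m crank '[[0.2,-0.35,2,0,0,0,0.75],[0,0,2,0,0,0,0.75],[0,0,2,0,0,0,0.75],[0,0,1.2,0,0,0,0.75],[0,0,0,0,0,0,0.75]]'
python3 -m crank '[[0,0,1,0,0,0,0.75],[0,0,0,0,0,0,0.75],[0,0,0,0,0,0,0.75]]'
python3 - <<'E'
from h import *
go([.4795,.1375,.159],.305)
cv2.imwrite('pics/w2.png',np.hstack([cams.camera('wrist')[150:,150:500,::-1],cams.camera('side')[250:580,250:500,::-1].repeat(2,0)[:330].repeat(2,1)[:,:400]]))
E
```

```text
time: 3.15
position: [0.4772, 0.1397, 0.1698]
tool_rot: [0.59, 0.807, -0.001, -0.001]
ft_force: [-0.4, -0.2, -0.5]
grip_width: 0.0216
grip_force: 0.0
time: 3.52
position: [0.4781, 0.1391, 0.1605]
tool_rot: [0.591, 0.807, 0.0, 0.0]
ft_force: [0.3, -0.0, 0.4]
grip_width: 0.0218
grip_force: 0.0
t 3.525 pos [0.4781 0.1391 0.1605] w 0.021756092211984792 F [ 0.2778 -0.0126  0.3879] gf 0.0
shift now [-0.1907  0.0863  0.1468] turn [0.0005 0.0001 0.0019] shift after turn [-0.1905  0.0867  0.1468]
```

View pics/w2.png

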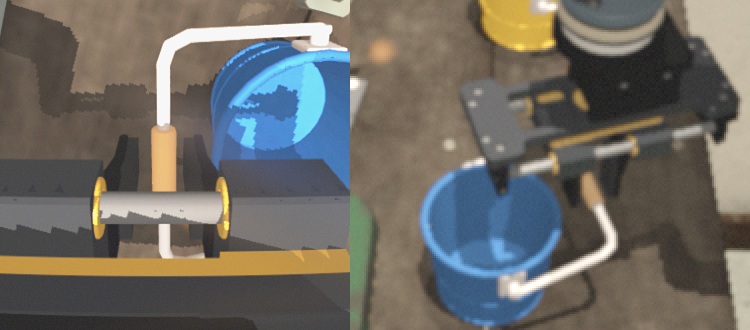

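The bar sleeve lies between the fingers (crop x of about 164, with fingers at 125 and 200) and nothing is touching. I'll close gently.

```bash
python3 -m crank '[[-0.1,0.05,0.15,0,0,0,0.8],[0,0,0,0,0,0,0.9],[0,0,0,0,0,0,1],[0,0,0,0,0,0,1],[0,0,0,0,0,0,1]]' 6
python3 - <<'E'
from h import *
o=robot.get_obs();p=np.array(o['position'])
print(p,o['ft_force'],o['grip_width'])
R=.082;z0=.159;bz=.099
# arc waypoints: bail angle a, relative shift in tool axes: y=+pail x, z=down
a0=np.arcsin((bz-.072)/R);prev=(-R*np.cos(a0),R*np.sin(a0))
for a in np.linspace(a0,np.pi/2,11)[1:]:
    c=(-R*np.cos(a),R*np.sin(a));print('a%.2f dy %.2f dz %.2f'%(a,100*(c[0]-prev[0]),-100*(c[1]-prev[1])));prev=c
E
```

```text
time: 4.25
position: [0.479, 0.1383, 0.1588]
tool_rot: [0.591, 0.807, 0.0, 0.0]
ft_force: [2.0, 0.8, -1.5]
grip_width: 0.0116
grip_force: 6.0
[0.479  0.1383 0.1588] [ 2.0442  0.7919 -1.451 ] 0.011562455240213378
a0.46 dy 0.39 dz -0.93
a0.58 dy 0.50 dz -0.88
a0.71 dy 0.61 dz -0.81
a0.83 dy 0.70 dz -0.73
a0.95 dy 0.79 dz -0.64
a1.08 dy 0.86 dz -0.53
a1.20 dy 0.92 dz -0.42
a1.32 dy 0.96 dz -0.31
a1.45 dy 0.99 dz -0.19
a1.57 dy 1.01 dz -0.06
```

```bash
python3 -m crank '[[0,0.2,-0.47,0,0,0,1],[0,0.2,-0.46,0,0,0,1],[0,0.25,-0.44,0,0,0,1],[0,0.25,-0.44,0,0,0,1],[0,0,0,0,0,0,1]]'
python3 -m crank '[[0,0.3,-0.41,0,0,0,1],[0,0.3,-0.4,0,0,0,1],[0,0.35,-0.37,0,0,0,1],[0,0.35,-0.36,0,0,0,1],[0,0,0,0,0,0,1]]'
```

```text
time: 4.88
position: [0.4871, 0.141, 0.1773]
tool_rot: [0.591, 0.807, -0.0, -0.0]
ft_force: [-2.2, -0.1, 0.4]
grip_width: 0.0113
grip_force: 6.0
time: 5.5
position: [0.5001, 0.145, 0.1926]
tool_rot: [0.591, 0.807, 0.0, 0.0]
ft_force: [-1.9, 0.3, -0.6]
grip_width: 0.0116
grip_force: 6.0
```

```bash
python3 -m crank '[[0,0.4,-0.32,0,0,0,1],[0,0.4,-0.32,0,0,0,1],[0,0.43,-0.27,0,0,0,1],[0,0.43,-0.26,0,0,0,1],[0,0,0,0,0,0,1]]'
python3 -m crank '[[0,0.46,-0.21,0,0,0,1],[0,0.46,-0.21,0,0,0,1],[0,0.48,-0.16,0,0,0,1],[0,0.48,-0.15,0,0,0,1],[0,0,0,0,0,0,1]]'
python3 - <<'E'
from h import *
cv2.imwrite('pics/s3.png',np.hstack([cams.camera(n)[:,:,::-1][y:y+240,x:x+320] for n,x,y in(('side',160,200),('top',120,130))]))
go([.555,.16,.214],.305)
E
```

```text
time: 6.12
position: [0.5162, 0.15, 0.2043]
tool_rot: [0.591, 0.807, 0.0, 0.001]
ft_force: [-2.7, -0.9, 1.3]
grip_width: 0.0116
grip_force: 6.0
time: 6.75
position: [0.5343, 0.1558, 0.2114]
tool_rot: [0.591, 0.807, 0.001, 0.001]
ft_force: [-0.0, -0.1, 0.1]
grip_width: 0.0119
grip_force: 6.0
t 6.85 pos [0.5336 0.1556 0.2111] w 0.011664446836503653 F [-1.1549  0.7101 -0.4895] gf 5.999802500009537
shift now [-0.2315  2.1703 -0.2848] turn [0.0004 0.     0.002 ] shift after turn [-0.2273  2.1706 -0.2858]
```

View pics/s3.png

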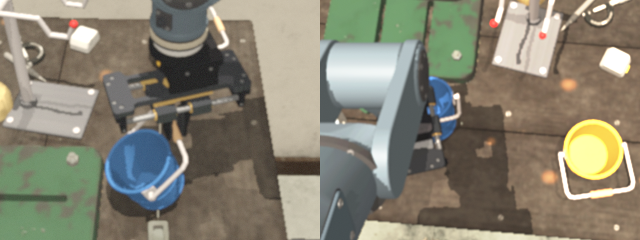

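The pail looks tilted in the side view, with the rim centre at about (142,160) and the base at about (165,190). I'll look closer.

Run:
```python
from h import *
im=cams.camera('side')[:,:,::-1]
cv2.imwrite('pics/s4.png',cv2.resize(im[290:440,250:400],(600,600),interpolation=cv2.INTER_CUBIC))
```

```text
(no output)
```

View pics/s4.png

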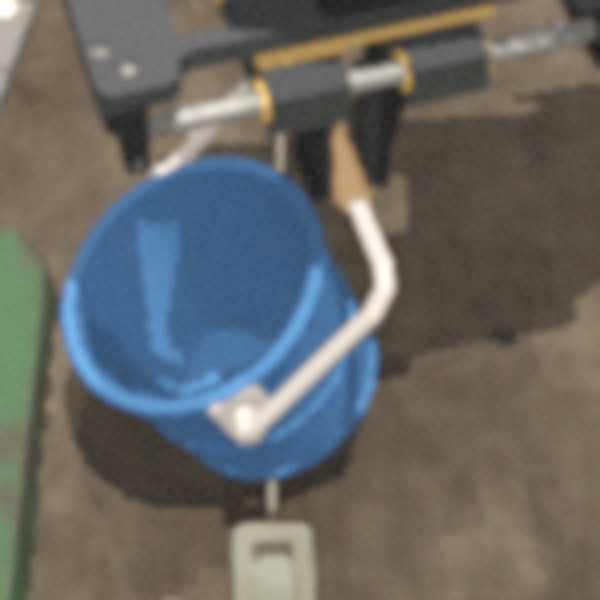

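The pail has tipped about 35° because the pads hold the sleeve and stop it from turning. I'll retrace the arc to set the pail back down.

```bash
python3 -m crank '[[0,-0.48,0.15,0,0,0,1],[0,-0.48,0.16,0,0,0,1],[0,-0.46,0.21,0,0,0,1],[0,-0.46,0.21,0,0,0,1],[0,0,0,0,0,0,1]]'
python3 -m crank '[[0,-0.43,0.26,0,0,0,1],[0,-0.43,0.27,0,0,0,1],[0,-0.4,0.32,0,0,0,1],[0,-0.4,0.32,0,0,0,1],[0,0,0,0,0,0,1]]'
python3 -m crank '[[0,-0.35,0.36,0,0,0,1],[0,-0.35,0.37,0,0,0,1],[0,-0.3,0.4,0,0,0,1],[0,-0.3,0.41,0,0,0,1],[0,0,0,0,0,0,1]]'
python3 - <<'E'
from h import *
im=cams.camera('side')[:,:,::-1]
cv2.imwrite('pics/s5.png',cv2.resize(im[290:440,250:400],(400,400),interpolation=cv2.INTER_CUBIC))
E
```

```text
time: 7.52
position: [0.5145, 0.1498, 0.2038]
tool_rot: [0.591, 0.807, -0.001, -0.001]
ft_force: [-2.8, -0.7, 3.8]
grip_width: 0.0121
grip_force: 6.0
time: 8.15
position: [0.4987, 0.1448, 0.1918]
tool_rot: [0.591, 0.807, -0.001, -0.001]
ft_force: [-2.6, -0.8, 3.5]
grip_width: 0.0117
grip_force: 6.0
time: 8.78
position: [0.4869, 0.1409, 0.1764]
tool_rot: [0.591, 0.807, -0.0, -0.0]
ft_force: [-2.5, -1.2, 1.1]
grip_width: 0.0115
grip_force: 6.0
```

View pics/s5.png

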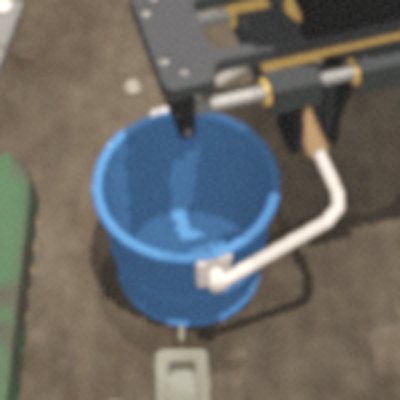

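The pail stands flat again and the bail is at about 0.56 rad. I'll loosen the fingers into a cage, tilt the tool about the bar so the rear finger sits under it, then follow the arc while untilting.

```bash
python3 -m crank '[[0,0,0,0,0,0,0.84],[0,0,0,0,0,0,0.82],[0,0,0,0,0,0,0.82]]' 6
python3 -m crank '[[0,-0.9,0.03,-0.15,0,0,0.82],[0,-0.9,0.03,-0.15,0,0,0.82],[0,-0.9,0.03,-0.15,0,0,0.82],[0,-0.9,0.03,-0.15,0,0,0.82],[0,0,0,0,0,0,0.82]]'
python3 - <<'E'
from h import *
o=robot.get_obs();R=Ro.from_quat(o['tool_rot'])
print('bar est',np.array(o['position'])+R.apply([0,0,.06]),R.as_matrix())
im=cams.camera('side')[:,:,::-1]
cv2.imwrite('pics/s6.png',np.hstack([cv2.resize(im[290:440,250:400],(400,400),interpolation=cv2.INTER_CUBIC),cams.camera('wrist')[80:480,120:520,::-1]]))
E
```

```text
time: 9.2
position: [0.4877, 0.1411, 0.1769]
tool_rot: [0.591, 0.807, 0.0, 0.0]
ft_force: [-1.5, -1.1, 0.6]
grip_width: 0.0154
grip_force: 0.8
time: 9.82
position: [0.466, 0.1509, 0.1735]
tool_rot: [0.572, 0.797, 0.176, 0.087]
ft_force: [1.0, -0.2, -0.5]
grip_width: 0.0158
grip_force: 0.2
bar est [0.4864 0.1618 0.1181] [[-0.3309  0.8806  0.3393]
 [ 0.9415  0.2839  0.1814]
 [ 0.0634  0.3795 -0.923 ]]
```

View pics/s6.png

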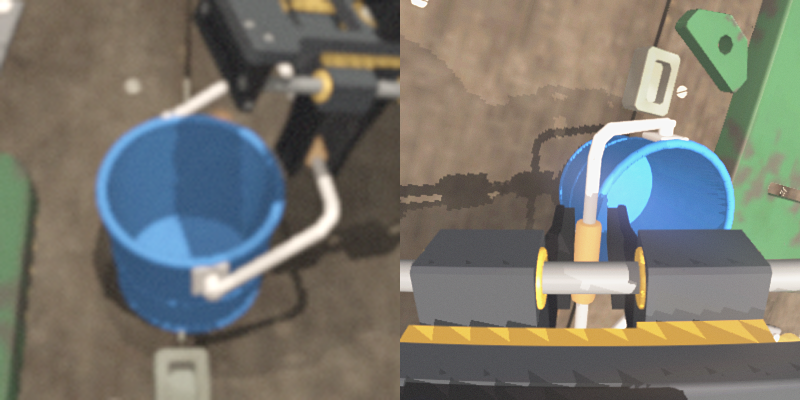

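```bash
python3 -m crank '[[0,0,0,0,0,0,0.82],[0,0,0,0,0,0,0.82]]'
python3 - <<'E'
from h import *
o=robot.get_obs();R=Ro.from_quat(o['tool_rot'])
print('q',np.array(o['q']),o['moment'],np.array(o['joint_velocities']))
print('bar est',np.array(o['position'])+R.apply([0,0,.06]),R.as_matrix())
E
```

```text
time: 10.18
position: [0.4662, 0.1512, 0.1736]
tool_rot: [0.571, 0.797, 0.176, 0.087]
ft_force: [0.2, -0.5, -0.6]
grip_width: 0.016
grip_force: 0.3
q [-0.0071  0.5106  2.1048  0.8231  0.2545 -1.1087] [-0.2731  0.2986 -0.0453] [ 0.0008 -0.0003  0.0008  0.0095  0.0011 -0.0066]
bar est [0.4865 0.1621 0.1182] [[-0.3331  0.8797  0.3393]
 [ 0.9408  0.286   0.1822]
 [ 0.0632  0.3799 -0.9229]]
```

```bash
cat >> h.py <<'E'
def tg(bar,yaw,tilt,depth):
    "turn/shift so that point at depth lies at bar, with forward tilt"
    o=robot.get_obs();R=Ro.from_quat(o['tool_rot'])
    T=Ro.from_matrix(np.array([[-np.sin(yaw),np.cos(yaw),0],[np.cos(yaw),np.sin(yaw),0],[0,0,-1]]).T)*Ro.from_rotvec([-tilt,0,0])
    d=np.array(bar)-T.apply([0,0,depth])-np.array(o['position'])
    print('t',o['time'],'pos',np.array(o['position']),'w',o['grip_width'],'F',np.array(o['ft_force']))
    print('turn',(R.inv()*T).as_rotvec(),'shift now',R.inv().apply(d)*100,'after',T.inv().apply(d)*100)
E
python3 -c "
from h import *
tg([.4877,.1411,.117],.305,.25,.058)"
```

```text
t 10.175 pos [0.4662 0.1512 0.1736] w 0.01597496585100121 F [ 0.1969 -0.5091 -0.5655]
turn [ 0.1393 -0.0712  0.0136] shift now [-1.6183  0.2617  0.039 ] after [-1.609   0.2945  0.1154]
```

```bash
python3 -m crank '[[-0.4,0.07,0,0.035,-0.018,0.003,0.82],[-0.4,0.07,0,0.035,-0.018,0.003,0.82],[-0.4,0.07,0,0.035,-0.018,0.003,0.82],[-0.4,0.07,0,0.035,-0.018,0.003,0.82],[0,0,0,0,0,0,0.82]]'
python3 -c "
from h import *
tg([.4877,.1411,.117],.305,.25,.058)
print(np.array(robot.get_obs()['q']))"
```

```text
time: 10.8
position: [0.4745, 0.1371, 0.1741]
tool_rot: [0.586, 0.801, 0.101, 0.074]
ft_force: [0.3, 0.5, -0.3]
grip_width: 0.0158
grip_force: 0.0
t 10.8 pos [0.4745 0.1371 0.1741] w 0.01578893067147984 F [ 0.3028  0.4692 -0.3257]
turn [0.001  0.0007 0.0022] shift now [-0.0133 -0.0791  0.0719] after [-0.0135 -0.079   0.072 ]
[ 0.0207  0.509   2.0133  0.1853  0.3837 -0.4501]
```

```bash
cat > arc.py <<'E'
import numpy as np
def arc(a0,a1,t0,t1,n,dep=5.5,R=8.2):
    # plane coords: (pail x, up)
    f=lambda a,t:(np.array([-R*np.cos(a),R*np.sin(a)])-dep*np.array([np.sin(t),-np.cos(t)]))
    A=np.linspace(a0,a1,n+1);T=np.linspace(t0,t1,n+1)
    for i in range(n):
        d=f(A[i+1],T[i+1])-f(A[i],T[i]);t=T[i]
        print('a%.2f y %.2f z %.2f rx %.3f'%(A[i+1],d@[np.cos(t),np.sin(t)],d@[np.sin(t),-np.cos(t)],T[i]-T[i+1]))
E
python3 -c "
from arc import *
arc(.56,1.57,.25,0,15)"
```

```text
a0.63 y 0.50 z -0.37 rx 0.017
a0.69 y 0.52 z -0.34 rx 0.017
a0.76 y 0.54 z -0.32 rx 0.017
a0.83 y 0.55 z -0.30 rx 0.017
a0.90 y 0.57 z -0.28 rx 0.017
a0.96 y 0.58 z -0.25 rx 0.017
a1.03 y 0.60 z -0.23 rx 0.017
a1.10 y 0.61 z -0.20 rx 0.017
a1.17 y 0.62 z -0.17 rx 0.017
a1.23 y 0.62 z -0.15 rx 0.017
a1.30 y 0.63 z -0.12 rx 0.017
a1.37 y 0.64 z -0.09 rx 0.017
a1.44 y 0.64 z -0.06 rx 0.017
a1.50 y 0.64 z -0.04 rx 0.017
a1.57 y 0.64 z -0.01 rx 0.017
```

```bash
python3 -m crank '[[0,0.1,0.3,0,0,0,0.82],[0,0.5,-0.37,0.017,0,0,0.82],[0,0.52,-0.34,0.017,0,0,0.82],[0,0.54,-0.32,0.017,0,0,0.82],[0,0,0,0,0,0,0.82]]'
python3 -m crank '[[0,0.55,-0.3,0.017,0,0,0.82],[0,0.57,-0.28,0.017,0,0,0.82],[0,0.58,-0.25,0.017,0,0,0.82],[0,0,0,0,0,0,0.82]]'
python3 - <<'E'
from h import *
im=cams.camera('side')[:,:,::-1]
cv2.imwrite('pics/s7.png',np.hstack([cv2.resize(im[290:440,250:400],(400,400),interpolation=cv2.INTER_CUBIC),cams.camera('wrist')[80:480,120:520,::-1]]))
E
```

```text
time: 11.42
position: [0.4872, 0.1414, 0.1846]
tool_rot: [0.588, 0.803, 0.08, 0.059]
ft_force: [-0.5, 0.2, -0.4]
grip_width: 0.0151
grip_force: 0.0
time: 11.92
position: [0.5019, 0.146, 0.1957]
tool_rot: [0.589, 0.805, 0.059, 0.044]
ft_force: [-0.1, -0.5, -0.1]
grip_width: 0.0152
grip_force: 0.0
```

View pics/s7.png

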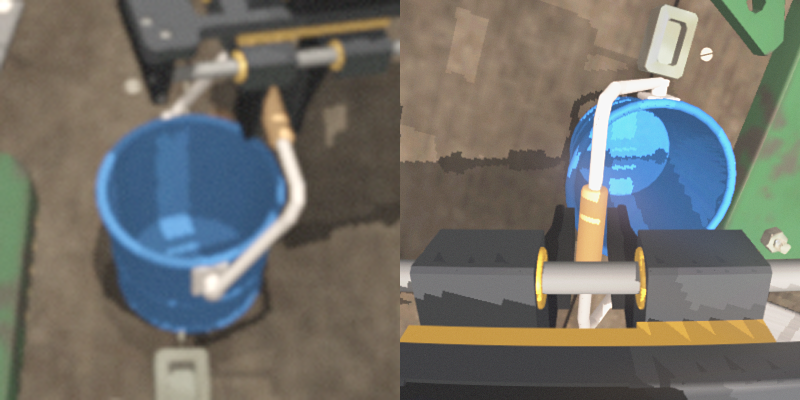

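The pail stays upright (rim centre at crop (191,185), unchanged) and the bail follows in the cage at about 1 rad. That was picture 10, so from here I check by numbers.

```bash
python3 -m crank '[[0,0.6,-0.23,0.017,0,0,0.82],[0,0.61,-0.2,0.017,0,0,0.82],[0,0.62,-0.17,0.017,0,0,0.82],[0,0.62,-0.15,0.017,0,0,0.82],[0,0,0,0,0,0,0.82]]'
python3 -m crank '[[0,0.63,-0.12,0.017,0,0,0.82],[0,0.64,-0.09,0.017,0,0,0.82],[0,0.64,-0.06,0.017,0,0,0.82],[0,0.64,-0.04,0.017,0,0,0.82],[0,0,0,0,0,0,0.82]]'
python3 - <<'E'
from h import *
im={n:cams.camera(n) for n in('side','top')}
for n in im:
    c=blobs(im[n],(100,120,60),(120,255,255));print(n,[(cen(x),cv2.contourArea(x),cv2.boundingRect(x)) for x in c[:3]])
tg([.555,.16,.154],.305,0,.055)
c0=blobs(cv2.imread('pics/side0.png')[:,:,::-1].copy(),(100,120,60),(120,255,255))[0];print(cv2.boundingRect(c0))
w=cams.camera('wrist')
for c in blobs(w,(8,70,120),(24,200,255),60)[:6]:print('wood',cen(c),cv2.contourArea(c),cv2.minAreaRect(c))
E
```

```text
time: 12.65
position: [0.5248, 0.1532, 0.2064]
tool_rot: [0.59, 0.806, 0.032, 0.024]
ft_force: [0.2, 0.8, -0.0]
grip_width: 0.0154
grip_force: 0.0
time: 13.28
position: [0.5491, 0.1608, 0.2107]
tool_rot: [0.591, 0.807, 0.005, 0.004]
ft_force: [-0.2, -0.8, -0.9]
grip_width: 0.0161
grip_force: 0.0
side [(array([318.8732, 372.5888]), 3335.5, (287, 335, 70, 80))]
top [(array([246.4661, 257.3495]), 361.5, (239, 243, 17, 33)), (array([240.4203, 231.3155]), 159.0, (233, 223, 19, 16))]
t 13.375 pos [0.548  0.1607 0.2105] w 0.01581237765283706 F [ 0.0603  0.0205 -0.8357]
turn [0.0103 0.0002 0.0014] shift now [-0.2756  0.6484  0.1572] after [-0.2747  0.6504  0.1505]
(286, 332, 70, 81)
wood [424.3134 106.0648] 13882.5 ((422.5283508300781, 100.62626647949219), (117.02716827392578, 259.9726257324219), 21.037511825561523)
wood [277.9505 408.1137] 10129.5 ((280.1120300292969, 399.58282470703125), (430.4455871582031, 52.67730712890625), 0.9277858138084412)
wood [285.8365  32.9895] 9891.0 ((260.0, 43.0), (86.0, 264.0), 90.0)
wood [171.4606 202.6621] 3650.0 ((169.00741577148438, 195.90635681152344), (78.75634002685547, 108.6290054321289), 0.716159999370575)
wood [264.9183 114.2449] 1807.0 ((273.1981201171875, 121.41088104248047), (105.99813842773438, 56.905120849609375), 36.30449295043945)
wood [313.4021 308.3172] 1661.0 ((313.6149597167969, 307.4788513183594), (27.002883911132812, 69.73871612548828), 5.5275397300720215)
```

```bash
python3 -m crank '[[0,0.32,0,0.01,0,0,0.82],[0,0.33,0,0,0,0.04,0.82],[0,0,0,0,0,0.04,0.82],[0,0,0,0,0,0,0.82]]'
python3 - <<'E'
from h import *
w=cams.camera('wrist')
for c in blobs(w,(8,70,120),(24,200,255),60)[:9]:
    if 260<cen(c)[1]<350 and 280<cen(c)[0]<345: print('wood',cen(c),cv2.contourArea(c),cv2.minAreaRect(c)); print(plane('wrist',[cen(c)],.154))
tg([.555,.16,.154],.225,0,.055)
# wire white-ish line pixels above the sleeve
g=cv2.cvtColor(w,cv2.COLOR_RGB2HSV)
for r in range(150,310,15):
    s=np.where((g[r,270:380,1]<45)&(g[r,270:380,2]>200))[0]+270;print(r,(s.min(),s.max(),len(s)) if len(s) else None)
c=blobs(cams.camera('side'),(100,120,60),(120,255,255))[0];print(cv2.boundingRect(c))
E
```

```text
time: 13.92
position: [0.5543, 0.1626, 0.2107]
tool_rot: [0.623, 0.783, 0.0, 0.0]
ft_force: [0.2, -0.3, -0.3]
grip_width: 0.0154
grip_force: 0.0
wood [307.8044 308.3296] 1643.5 ((307.4999694824219, 306.9999694824219), (67.99998474121094, 26.999996185302734), 90.0)
[[0.5509 0.1675 0.154 ]]
t 13.975 pos [0.5543 0.1625 0.2107] w 0.015460125475209925 F [ 0.3811 -0.234   0.2199]
turn [0.0005 0.0003 0.0019] shift now [-0.2647  0.0143  0.1718] after [-0.2648  0.0149  0.1717]
150 (np.int64(329), np.int64(355), 27)
165 (np.int64(303), np.int64(316), 14)
180 (np.int64(301), np.int64(314), 14)
195 (np.int64(301), np.int64(314), 14)
210 (np.int64(301), np.int64(314), 14)
225 (np.int64(301), np.int64(314), 14)
240 (np.int64(301), np.int64(314), 14)
255 (np.int64(301), np.int64(314), 14)
270 (np.int64(301), np.int64(314), 14)
285 None
300 None
(287, 335, 70, 79)
```

```bash
python3 -m crank '[[-0.15,0.15,0.1,0,0,0,0.82],[0,0,0,0,0,0,0.88],[0,0,0,0,0,0,1],[0,0,0,0,0,0,1],[0,0,0,0,0,0,1]]' 25
python3 -m crank '[[0,0,-0.3,0,0,0,1],[0,0,-0.3,0,0,0,1],[0,0,-0.3,0,0,0,1],[0,0,-0.3,0,0,0,1],[0,0,0,0,0,0,1]]' 25
python3 - <<'E'
from h import *
c=blobs(cams.camera('side'),(100,120,60),(120,255,255))[0];print(cv2.boundingRect(c),cen(c))
print(plane('wrist',[(308,274)],.154))
E
```

```text
time: 14.65
position: [0.556, 0.1613, 0.2096]
tool_rot: [0.623, 0.782, 0.0, 0.0]
ft_force: [-0.6, -0.1, -0.6]
grip_width: 0.0111
grip_force: 25.0
time: 15.28
position: [0.5562, 0.1614, 0.2221]
tool_rot: [0.623, 0.782, 0.0, 0.001]
ft_force: [0.3, -0.7, -3.4]
grip_width: 0.011
grip_force: 25.0
(286, 330, 71, 80) [319.2647 367.9815]
[[0.55   0.1783 0.154 ]]
```

```bash
for k in 1 2; do :; done; python3 -m crank '[[0,0,-0.7,0,0,0,1],[0,0,-1,0,0,0,1],[0,0,-1.2,0,0,0,1],[0,0,-1.3,0,0,0,1],[0,0,-1.3,0,0,0,1]]'
python3 -m crank '[[0,0,-1.3,0,0,0,1],[0,0,-1.3,0,0,0,1],[0,0,-1.2,0,0,0,1],[0,0,-1,0,0,0,1],[0,0,-0.8,0,0,0,1]]'
python3 - <<'E'
from h import *
im={n:cams.camera(n) for n in('side','top')}
for n in im:
    c=blobs(im[n],(100,120,60),(120,255,255));print(n,[(cen(x),cv2.contourArea(x),cv2.boundingRect(x)) for x in c[:2]])
    c=blobs(im[n],(0,150,90),(8,255,255),5);print(n,[(cen(x),cv2.contourArea(x)) for x in c[:5]])
go([.584,.020,.333],-.17)
E
```

```text
time: 15.95
position: [0.5561, 0.1615, 0.278]
tool_rot: [0.623, 0.782, 0.0, 0.001]
ft_force: [-0.9, -0.9, -2.7]
grip_width: 0.0109
grip_force: 25.0
time: 16.58
position: [0.5559, 0.1614, 0.3333]
tool_rot: [0.623, 0.782, 0.0, 0.0]
ft_force: [0.7, -0.5, -3.3]
grip_width: 0.0114
grip_force: 25.0
side [(array([319.7361, 321.8266]), 4208.5, (284, 281, 76, 87))]
side [(array([233.2605, 223.3372]), 43.5), (array([248.2121, 193.4545]), 11.0)]
top [(array([232.6383, 242.8217]), 863.0, (220, 221, 26, 46)), (array([225.938 , 209.9755]), 129.0, (217, 204, 21, 12))]
top [(array([292.8036, 153.7083]), 28.0)]
t 16.675 pos [0.5564 0.1615 0.3337] w 0.011083276472603616 F [ 0.2257  0.1086 -3.6724] gf 24.99937891960144
shift now [-14.409   -0.4835   0.0809] turn [0.0027 0.     0.3962] shift after turn [-13.4792   5.1152   0.074 ]
```

```bash
python3 -m crank '[[0,0,0,0,0,0.06,1],[0,0,0,0,0,0.09,1],[0,0,0,0,0,0.1,1],[0,0,0,0,0,0.09,1],[0,0,0,0,0,0.056,1]]'
python3 -m crank '[[-0.5,0.2,0,0,0,0,1],[-1,0.4,0,0,0,0,1],[-1.4,0.5,0,0,0,0,1],[-1.6,0.6,0,0,0,0,1],[-1.7,0.65,0,0,0,0,1]]'
python3 -m crank '[[-1.7,0.65,0,0,0,0,1],[-1.6,0.6,0,0,0,0,1],[-1.5,0.6,0,0,0,0,1],[-1.2,0.5,0,0,0,0,1],[-0.8,0.3,0,0,0,0,1]]'
python3 -m crank '[[-0.4,0.1,0,0,0,0,1],[0,0,0,0,0,0,1],[0,0,0,0,0,0,1]]'
python3 - <<'E'
from h import *
im={n:cams.camera(n) for n in('side','top')}
for n in im:
    c=blobs(im[n],(100,120,60),(120,255,255));print(n,[(cen(x),cv2.contourArea(x),cv2.boundingRect(x)) for x in c[:2]])
    c=blobs(im[n],(0,150,90),(8,255,255),5);print(n,[(cen(x),cv2.contourArea(x)) for x in c[:5]])
# rim leftmost/rightmost etc. in side -> world position assuming y known
c=blobs(im['side'],(100,120,60),(120,255,255))[0].reshape(-1,2)
o=robot.get_obs();print(o['position'])
i=cams.camera_info('side');T=np.linalg.inv(np.array(i['pose']))
def pj(p):return cv2.projectPoints(np.array([p],float),cv2.Rodrigues(T[:3,:3])[0],T[:3,3],np.array(i['intrinsics']),np.array(i['dist']))[0].ravel()
x,y=o['position'][:2];zb=o['position'][2]-.0556
for k,dz in(('rim',-.069),('foot',-.154)):print(k,pj([x,y,zb+dz]))
go([.706,-.001,.333],-.17)
E
```

```text
time: 17.3
position: [0.5557, 0.1614, 0.3321]
tool_rot: [0.765, 0.644, -0.0, -0.0]
ft_force: [-0.0, -0.3, -3.3]
grip_width: 0.0111
grip_force: 25.0
time: 17.92
position: [0.5689, 0.0948, 0.3328]
tool_rot: [0.765, 0.644, 0.0, 0.0]
ft_force: [0.2, 0.2, -3.1]
grip_width: 0.0113
grip_force: 25.0
time: 18.55
position: [0.5835, 0.024, 0.3327]
tool_rot: [0.765, 0.644, 0.0, 0.0]
ft_force: [-0.3, -0.6, -3.7]
grip_width: 0.011
grip_force: 25.0
time: 18.92
position: [0.5834, 0.0213, 0.3328]
tool_rot: [0.764, 0.645, 0.0, 0.0]
ft_force: [-0.0, 0.1, -4.0]
grip_width: 0.0109
grip_force: 25.0
side [(array([305.8494, 256.4385]), 3212.5, (271, 219, 66, 78))]
side [(array([233.0996, 223.3372]), 43.5), (array([248., 193.]), 14.0)]
top [(array([326.5177, 234.2293]), 70.5, (321, 224, 11, 24))]
top []
[0.5834 0.0212 0.3328]
rim [304.4354 238.8407]
foot [305.1706 277.1724]
t 19.025 pos [0.5834 0.0212 0.3328] w 0.011257028875966715 F [ 0.0523  0.4475 -3.7444] gf 24.99951034784317
shift now [-0.1303 12.4563 -0.0182] turn [ 0.0005 -0.0001  0.0009] shift after turn [-0.1185 12.4564 -0.0247]
```

```bash
python3 -m crank '[[0,0.4,0,0,0,0,1],[0,0.8,0,0,0,0,1],[0,1,0,0,0,0,1],[0,1.1,0,0,0,0,1],[0,1.1,0,0,0,0,1]]'
python3 -m crank '[[-0.1,1.1,0,0,0,0,1],[0,1.1,0,0,0,0,1],[0,1.1,0,0,0,0,1],[0,1.1,0,0,0,0,1],[0,1.1,0,0,0,0,1]]'
python3 -m crank '[[0,1,0,0,0,0,1],[0,0.8,0,0,0,0,1],[0,0.5,0,0,0,0,1],[0,0.25,0,0,0,0,1],[0,0,0,0,0,0,1]]'
python3 - <<'E'
from h import *
s=cams.camera('side')
c=blobs(s,(100,120,60),(120,255,255));print([(cen(x),cv2.contourArea(x),cv2.boundingRect(x)) for x in c[:2]])
c=blobs(s,(0,150,90),(8,255,255),5);print([(cen(x),cv2.contourArea(x)) for x in c[:5]])
c=blobs(s,(8,70,120),(22,200,255),15);print([(cen(x),cv2.minAreaRect(x)) for x in c if 150<cen(x)[0]<290 and 120<cen(x)[1]<260])
i=cams.camera_info('side');T=np.linalg.inv(np.array(i['pose']));o=robot.get_obs();x,y,z=o['position']
for dz in(.0556,.0556+.069,.0556+.154):print(cv2.projectPoints(np.array([[x,y,z-dz]]),cv2.Rodrigues(T[:3,:3])[0],T[:3,3],np.array(i['intrinsics']),np.array(i['dist']))[0].ravel())
go([.706,-.001,.333],-.17)
E
```

```text
time: 19.65
position: [0.6279, 0.0131, 0.3326]
tool_rot: [0.765, 0.645, 0.0, 0.0]
ft_force: [0.3, -0.0, -3.5]
grip_width: 0.0108
grip_force: 25.0
time: 20.27
position: [0.6817, 0.0029, 0.3328]
tool_rot: [0.765, 0.645, 0.0, 0.0]
ft_force: [0.1, 0.7, -3.9]
grip_width: 0.0111
grip_force: 25.0
time: 20.9
position: [0.7061, -0.0012, 0.3328]
tool_rot: [0.765, 0.645, 0.0, 0.0]
ft_force: [0.8, 0.4, -4.0]
grip_width: 0.0113
grip_force: 25.0
[(array([234.5653, 248.2763]), 2728.0, (196, 210, 65, 76))]
[(array([233.3106, 223.9545]), 22.0), (array([248., 193.]), 14.0)]
[(array([212.3688, 154.7754]), ((214.3712921142578, 155.287109375), (57.51314926147461, 5.4727044105529785), 5.710593223571777)), (array([221.0667, 196.0343]), ((221.9000244140625, 195.70001220703125), (8.497057914733887, 17.441329956054688), 26.56505012512207)), (array([236.88  , 168.0533]), ((236.7077178955078, 168.33847045898438), (3.7210419178009033, 11.163125038146973), 7.125016689300537)), (array([203.7519, 164.7519]), ((203.65997314453125, 164.8800048828125), (3.8183767795562744, 10.040916442871094), 8.130102157592773)), (array([161.202 , 221.9495]), ((161.0, 222.0), (6.0, 4.0), 90.0))]
[224.0753 193.8416]
[228.8362 228.6019]
[234.1046 266.781 ]
t 20.95 pos [ 0.7059 -0.0012  0.3328] w 0.01133513188263785 F [-0.3027  0.4823 -3.3944] gf 24.999420940876007
shift now [ 0.022   0.0064 -0.0178] turn [0.0002 0.0001 0.0003] shift after turn [ 0.022   0.0064 -0.0178]
```

```bash
python3 -m crank '[[0,0,0.4,0,0,0,1],[0,0,0.6,0,0,0,1],[0,0,0.7,0,0,0,1],[0,0,0.7,0,0,0,1],[0,0,0.6,0,0,0,1]]'
python3 -m crank '[[0,0,0.4,0,0,0,1],[0,0,0.3,0,0,0,1],[0,0,0.2,0,0,0,1],[0,0,0.1,0,0,0,1],[0,0,0,0,0,0,1]]'
python3 -m crank '[[0,0,0.2,0,0,0,1],[0,0,0.1,0,0,0,1],[0,0,0,0,0,0,1]]'
```

```text
time: 21.58
position: [0.706, -0.0013, 0.302]
tool_rot: [0.765, 0.645, -0.0, 0.0]
ft_force: [0.6, -0.5, -3.7]
grip_width: 0.0108
grip_force: 25.0
time: 22.2
position: [0.7062, -0.0013, 0.2929]
tool_rot: [0.765, 0.645, 0.0, 0.0]
ft_force: [-0.6, -0.3, -2.4]
grip_width: 0.0113
grip_force: 25.0
time: 22.58
position: [0.7061, -0.0012, 0.2897]
tool_rot: [0.765, 0.645, 0.0, 0.0]
ft_force: [0.3, -0.9, -4.1]
grip_width: 0.011
grip_force: 25.0
```

```bash
python3 -m crank '[[0,0,0.1,0,0,0,1],[0,0,0.1,0,0,0,1],[0,0,0,0,0,0,1]]' | grep -E 'posi|ft'
python3 -m crank '[[0,0,0.1,0,0,0,1],[0,0,0.1,0,0,0,1],[0,0,0,0,0,0,1]]'| grep -E 'posi|ft'
```

```text
position: [0.7061, -0.0013, 0.2877]
ft_force: [0.7, -0.4, -2.7]
position: [0.7062, -0.0013, 0.2872]
ft_force: [-2.4, 0.8, 4.1]
```

```bash
python3 -m crank '[[0,0,-0.05,0,0,0,1],[0,0,0,0,0,0,1],[0,0,0,0,0,0,1]]' 6 | grep -E 'posi|ft|grip'
python3 -m crank '[[0,0,0,0,0,0,0.86],[0,0,0,0,0,0,0.83],[0,0,0,0,0,0,0.8],[0,0,0,0,0,0,0.76],[0,0,0,0,0,0,0.72]]'| grep -E 'posi|ft|grip'
python3 - <<'E'
from h import *
for k in range(2):
    s=cams.camera('side');print([(cen(x),cv2.contourArea(x),cv2.boundingRect(x)) for x in blobs(s,(100,120,60),(120,255,255))[:2]])
    print([(cen(x),cv2.minAreaRect(x)) for x in blobs(s,(8,70,120),(22,200,255),10) if 200<cen(x)[0]<270 and 180<cen(x)[1]<260])
i=cams.camera_info('side');T=np.linalg.inv(np.array(i['pose']))
for p in([.706,-.001,.232],[.706,-.001,.163],[.706,-.001,.078]):print(cv2.projectPoints(np.array([p]),cv2.Rodrigues(T[:3,:3])[0],T[:3,3],np.array(i['intrinsics']),np.array(i['dist']))[0].ravel())
E
```

```text
position: [0.7067, -0.0014, 0.2871]
ft_force: [-0.9, -0.8, 4.8]
grip_width: 0.0119
grip_force: 6.0
position: [0.7061, -0.0013, 0.2861]
ft_force: [0.3, 1.0, 0.3]
grip_width: 0.0225
grip_force: 0.0
[(array([234.9225, 266.8303]), 2783.5, (199, 231, 63, 73))]
[(array([212.0149, 181.8138]), ((214.35752868652344, 182.35342407226562), (55.5352783203125, 5.129554748535156), 6.009006023406982)), (array([225.6784, 218.2431]), ((226.47695922851562, 217.9154052734375), (9.674708366394043, 20.71379852294922), 29.74488067626953)), (array([243.7826, 195.2754]), ((244.0, 196.0), (10.0, 4.0), 90.0)), (array([204.4685, 191.5225]), ((204.5, 191.5), (9.0, 3.0), 90.0))]
[(array([234.8909, 266.8051]), 2778.0, (199, 230, 63, 74))]
[(array([211.4249, 181.7225]), ((213.90855407714844, 182.3231658935547), (54.66360855102539, 5.079850673675537), 6.340191841125488)), (array([225.7917, 218.2448]), ((226.60003662109375, 217.80001831054688), (9.838699340820312, 20.57182502746582), 26.56505012512207)), (array([243.9808, 195.5897]), ((244.0, 196.0), (10.0, 4.0), 90.0)), (array([204.1778, 191.4889]), ((204.5, 191.5), (9.0, 3.0), 90.0))]
[227.1666 217.1151]
[231.6387 249.5849]
[236.5998 285.356 ]
```

```bash
python3 -m crank '[[0,0,0,0,0,0,0.68],[0,0,0,0,0,0,0.62],[0,0,-0.5,0,0,0,0.62],[0,0,-1,0,0,0,0.62],[0,0,-1.5,0,0,0,0.62]]'| grep -E 'posi|ft|grip'
python3 -m crank '[[0,0,-2,0,0,0,0.62],[0,0,-2,0,0,0,0.62],[0,0,-2,0,0,0,0.62],[0,0,-1.5,0,0,0,0.62],[0,0,0,0,0,0,0.62]]'| grep -E 'posi|ft|grip'
python3 -m crank '[[0,-2,0,0,0,0,0.62],[0,-3,0,0,0,0,0.62],[0,-3,0,0,0,0,0.62],[0,-2,0,0,0,0,0.62],[0,0,0,0,0,0,0.62]]'| grep -E 'posi|ft|grip'
python3 - <<'E'
from h import *
for k in range(3):
    s=cams.camera('side');print([(cen(x),cv2.boundingRect(x)) for x in blobs(s,(100,120,60),(120,255,255))[:2]])
    print([cen(x) for x in blobs(s,(8,70,120),(22,200,255),10) if 215<cen(x)[0]<240 and 205<cen(x)[1]<230],[cen(x) for x in blobs(s,(22,150,120),(30,255,255))[:1]])
t=cams.camera('top')
print([(cen(x),cv2.minAreaRect(x)) for x in blobs(t,(22,150,120),(30,255,255))[:1]],robot.get_obs()['time'])
E
```

```text
position: [0.7061, -0.0013, 0.3171]
ft_force: [-0.4, 0.5, 0.0]
grip_width: 0.0328
grip_force: 0.0
position: [0.7066, -0.0013, 0.3937]
ft_force: [0.2, 0.3, -0.2]
grip_width: 0.0332
grip_force: 0.0
position: [0.6062, 0.016, 0.3909]
ft_force: [0.3, -0.2, -0.2]
grip_width: 0.0331
grip_force: 0.0
[(array([234.9445, 266.7298]), (199, 231, 64, 73))]
[array([225.7398, 217.6906])] [array([337.1406, 241.5652])]
[(array([234.9394, 266.6839]), (198, 231, 65, 73))]
[array([225.8207, 217.5378])] [array([337.1106, 241.4777])]
[(array([234.9495, 266.7202]), (199, 231, 64, 73))]
[array([225.822 , 217.6949])] [array([337.2253, 241.4383])]
[(array([395.6197, 273.0703]), ((392.0779724121094, 278.27728271484375), (55.3572883605957, 49.93010330200195), 19.290042877197266))] 26.5
```

The pail hangs still with the sleeve at the predicted seat, the gripper is clear, and the yellow pail hasn't moved. I'll hand in.

```bash
python3 -c "
from rig import ticket
print(ticket.hand_in())"
```

```text
the job is handed in; nothing more can be done
None
```

The blue pail hangs still by its upright bail on the hook prongs, the gripper is clear and the yellow pail was not touched; but my first try at raising the bail tilted the blue pail about 35° before I set it back flat, which may count against it, and the final seating was checked by numbers only because my 10 picture views were used up.

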